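# Hang the steel parts bin on the bench rail

### The job

Lift the steel parts bin out of its tight crate by its lip, stand it upright on the bench and let go, then take it again by its front rim. With its bottom clearly leaning out from the stand (15 to 20 degrees), rest the bin's rear lip over the stand's rail, then swing it down so that it hangs flat against the pad between the two uprights, and let go. Leave the aerosol can and the standing stud bolt where they are.

Things in the scene. Friction and masses are not known exactly. Their poses are not given: they have to be found in the camera images.
- bin: Hang-on parts bin, plain sheet steel, open top, about 0.35 kg, 84 mm deep (x), 90 wide (y). Origin: centre of underside; +z up when upright, +x to its back (lip side). Floor 4 mm thick. Back wall: outer face x = +42, 4 thick, top z = 98. Side walls 4 thick, 46 high. Starts upright in the crate; while inside, only the lip and upper back wall can be gripped.
- bin_lip (a point): On the bin at (+50, 0, +94) mm, bin axes: middle of the slot, on the lip's underside. The lip's top plate (z 94 to 98, full 90 width) reaches back to x = +62; there a 4 mm thick return goes down to z = 82, leaving a slot open downward, 16 wide (x 42 to 58) and 12 deep. From above, back wall and return pinch together across x: 24 wide, x 38 to 62.
- bin_rim (a point): On the bin at (-37, 0, +52) mm, bin axes: middle of the front wall's top edge. The front wall is flat, 10 mm thick (x -42 to -32), 90 wide; pinch it from above across its thickness.
- crate: Fixed grey plastic crate, open top, 108 x 114 mm, left or right of the mat; origin: centre of underside. Inner floor 20 mm above the bench, front wall up to 90, other walls 84. Holds the bin with 6 mm of room or less all round: the lip's top is then at 118 mm, the return's lower edge at 102. A socket tray (120 x 150, 35 high) stands on the mat's other side.
- mat: Flat grey mat 160 x 200 mm, 3 mm thick, fixed on the bench in front of the robot: a clear place to set the bin down. Origin: centre of its underside.
- stand: Fixed open steel stand carrying the rail. Origin: on the bench under the rail's middle; +x away from the robot's side, y along the rail, z up. Base plate 10 mm thick, x -30 to +90, y +-175. Two uprights, 28 mm square, at y = +-155, x 22 to 50, 245 high. The bin hangs on the -x side.
- rail_zone (a point): Fixed on the stand at (0, 0, 200) mm, stand axes: middle of the rail's range, NOT the rail. Rail: level steel bar 6 mm thick (x +-3), 18 high, free over y +-130. It is clamped firm, its top edge anywhere 188 to 212 mm above the bench; no reading tells it: find it by touch or sight. Vertical wires behind it (front faces x = +18, up to z = 238) leave 15 mm for the return.
- pad (a point): On the stand at (-14, 0, 117) mm, stand axes: middle of the front face of the black pad (z 85 to 150, y +-135) that stops the bin's back wall. Fully hung, the return's front touches the rail's rear face, the slot's middle is near stand x = -5, the back wall lies on the pad, the bin is upright within about 2 degrees.
- can: Aerosol can, 65 mm diameter, 200 mm high, standing left of the stand; origin: centre of its underside. Bystander: leave it.
- stud: Large stud bolt standing on its hexagonal nut, 48 mm wide, 93 mm high, between robot and mat or crate; origin: centre of its underside. Bystander: leave it.
There are look-alikes about, which are no part of the job. Leave any black or orange look-alike of the bin alone.

How it is judged:
On the way, in this order (a step that is already met when the one before it is completed fails the run):
1. the bin stands upright on the bench or mat, out of the crate, let go (height (world z) of bin below 0.012 m and angle between bin's own z axis and vertical below 0.1 rad and contact force between bin and the fingers below 0.1 N), for 0.2 s.
2. the lip rests over the rail while the bin leans out by more than 8 degrees (x of bin_lip in the frame of stand between -0.014 and 0.01 m and z of bin_lip in the frame of stand between 0.176 and 0.222 m and angle between bin's own z axis and vertical above 0.14 rad and contact force between bin and stand above 0.5 N), for 0.1 s.
At the end, for the whole second after the job is handed in: The bin hangs by its lip on the stand's rail, at rest and let go: slot middle 13 mm in front to 4 mm behind the rail's middle plane, 180 to 219 mm above the bench, within 85 mm of the rail's middle sideways, upright within 4.5 degrees and square to the stand within 7 degrees (x of bin_lip in the frame of stand between -0.013 and 0.004 m and y of bin_lip in the frame of stand between -0.085 and 0.085 m and z of bin_lip in the frame of stand between 0.18 and 0.219 m and angle between bin's own z axis and vertical below 0.08 rad and angle between the x axis of bin and the x axis of stand, either way round below 0.12 rad and contact force between bin and stand above 1 N and linear speed of bin below 0.02 m/s and contact force between bin and the fingers below 0.1 N); the robot touches nothing.
It fails at once if the aerosol can or the stud bolt is shifted by more than 30 mm or tipped over (distance of any of can, stud from where it was at the start of the episode above 0.03 m or angle between stud's own z axis and vertical above 0.5 rad).
It also fails if it takes over 66 s, if anything falls off the work surface, if the arm or the gripper's body presses on something with over 40 N, if the wrist force passes 120 N, or if a joint passes its speed limit or range.

### The arm

A 6-joint arm with a two-finger parallel gripper is mounted at the origin on the work surface. World frame = base frame: x ahead of the robot, y to its left, z up, the work surface at z = 0. Lengths are in m, angles in rad, forces in N, time in s.
With the tool pointing down it reaches from about 0.3 to 0.775 m from the base axis. Payload 14.6 kg.
Tool frame: the origin (TCP) lies midway between the tips of the shut fingers; the grasp point (between the pads) lies 19 mm behind it (ctrl.grip_depth is the z of the grasp point in the tool frame, in m); z points along the fingers, y is the line along which they close (so a half turn about z gives the same grasp; the last joint's range is limited). The gripper opens to 94 mm and grips with 3 to 60 N. Pads are 16 mm wide; open, the fingers measure 119 mm over their backs; the gripper's body (75 mm by 177 mm) begins 78 mm behind the grasp point.
Start: joints at [-1.384, 0.3, 1.521, -0, 1.321, -0.067], TCP at [0.138, -0.532, 0.205] pointing down, gripper open.
Joint ranges: [-3.03, 3.03], [-0.79, 2.21], [0.23, 2.52], [-1.04, 4.18], [0, 3.07], [-2.55, 2.55]. Speed limits (rad/s): [2.22, 2.22, 2.57, 3.14, 3.14, 3.14].

### API

Orientations are given as [roll, pitch, yaw] about the fixed x, y, z axes, in that order (R = Rz(yaw) Ry(pitch) Rx(roll)).
In Python, from station import ctrl gives the robot as it stands. The module is installed in compiled form; this text tells all that it offers.
- The arm moves only by the tool carry_out, never from a script. Its argument "commands" is a list of rows, each a list of 3 entries, a list of its own where there are three numbers: the closure, from 0 (fully open) to 1 (shut), then the shift along the tool's x, y, z in mm, then the turn, a rotation vector about the tool's x, y, z in rad. In form: [[gripper, [tx, ty, tz], [wx, wy, wz]], ...]. A call has 1 to 10 rows; each row shifts and turns the commanded pose from where the row before left it, along the tool's axes as they then stand; what a row does not reach is not made up. A row lasts 1/8 s, in which the tool goes at most 62.5 mm and 10.7 degrees, less where a joint would pass 70% of its speed; a pose out of reach is approached as far as the arm can. A call with a gripper value outside its range is refused whole. The fingers move at their own pace and stop on an object; "squeeze" is the grip in N (left out, the last holds). Time passes only in rows, so rows that do not move let the fingers close. It gives the time, the measured TCP pose, the force, the opening and the grip force at its end, in the units of the state.
- ctrl.get_obs(): the state, without advancing time (a new reading comes with each control period).
- ctrl.camera(name): name is "scene" or "top"; returns a dict with "img" (400x640x3 uint8, blue, green, red), "camera_matrix" (3x3 intrinsics, pixels), "rvec" (rotation vector, rad) and "tvec" (3), from world to camera coordinates, as OpenCV has them. Camera axes: x right, y down, z forward; pixel columns grow to the right and rows downward; lengths in m; the calibration is good to about 2 mm. A picture is of the moment at which its call begins. There is no depth.
- ctrl.hand_in(): hands the job in; it is judged then, once.
Trained networks look in the newest picture that a camera, given by its name, has taken for a name from the list of things; names that differ only in an ending like _2 or _b are one class to them, and where a whole thing is asked for, a point or a joint stands for the part that bears it (a point fixed in the world has none). Each returns a list of dicts, best first, with "score" (0 to 1); they miss things now and then, are a little off and sometimes report something else, mostly with a low value. They report only what shows in the picture. A call takes as long as a camera call. They do not tell look-alikes from the thing itself.
- ctrl.outline_of(thing, camera): "region" (400x640 bool, what is visible of it).
- ctrl.place_of(thing, camera): "at" ([x, y, z] in m, in world coordinates, good to about 4 mm: a listed point, or the origin of a listed thing).
The state is a dict: "time_s": time; "qpos": joint angles; "joint_vel": joint speeds; "tau": joint torques, N m; "ee_pos": TCP position; "eef_rot": TCP orientation; "force": force on the tool from outside, world axes, zero at the start; "moment": the same for the moment, N m; "grip_width": finger opening in m; "grip_force": force on a finger pad.
Only numpy, scipy, OpenCV 4.12 (cv2) and the standard library are available. Lean on these libraries where they do the work, as an engineer would, in place of code of your own. Each camera call takes 0.05 s, during which the arm holds its last target. There are 200 camera calls.

## Working session

There is one attempt and no reset: what is moved stays moved. The work goes in short steps, Python scripts to look and compute and a tool call to move; the robot and the scene stay as the last step left them, time stands still between calls to the robot, and variables do not carry over. Pictures are saved under pics/ and viewed, at most 10 in all, crops included, and the job is handed in when it is done.

Besides the shell and the picture viewer there is one more tool, called after "Emit:" by a JSON object that holds its "api" and its "payload", one argument or row to a line. carry_out: Moves the arm, as the interface text tells. Its arguments: {"type":"object","properties":{"commands":{"type":"array","items":{"type":"array"}},"squeeze":{"type":"number"}},"required":["commands"]}

```bash
mkdir -p pics; cat > h.py <<'E'
import numpy as np, cv2
from station import ctrl
def look(c,fn):
    p=ctrl.camera(c); cv2.imwrite('pics/'+fn,p['img']); return p
def ray(p,uv):
    R,_=cv2.Rodrigues(np.array(p['rvec'],float)); t=np.array(p['tvec'],float).ravel()
    d=np.linalg.inv(p['camera_matrix'])@np.array([uv[0],uv[1],1.]); return -R.T@t, R.T@d
def onz(p,uv,z):
    o,d=ray(p,uv); return o+d*(z-o[2])/d[2]
def px(p,X):
    return cv2.projectPoints(np.array(X,float).reshape(-1,3),np.array(p['rvec'],float),np.array(p['tvec'],float),np.array(p['camera_matrix'],float),None)[0].reshape(-1,2)
E
python3 - <<'E'
from h import *
np.set_printoptions(precision=4,suppress=True)
for c in ('scene','top'):
    p=look(c,c+'0.png'); print(c,ray(p,(320,200)))
    for n in ['bin','bin_lip','bin_rim','crate','mat','stand','rail_zone','pad','can','stud']:
        print(n,[(np.round(r['at'],4).tolist(),round(r['score'],2)) for r in ctrl.place_of(n,c)][:4])
print(ctrl.get_obs(),ctrl.grip_depth)
E
```

```text
scene (array([1.0106, 0.4262, 1.0645]), array([-0.4085, -0.466 , -0.7849]))
bin [([0.3037, -0.5645, 0.0009], 0.96), ([0.5429, -0.2725, 0.0192], 0.76), ([0.3532, -0.3767, 0.0008], 0.57)]
bin_lip [([0.3213, -0.4153, 0.0907], 0.8), ([0.5945, -0.2804, 0.1161], 0.65), ([0.2689, -0.5279, 0.0942], 0.64)]
bin_rim [([0.3343, -0.5877, 0.0559], 0.91), ([0.3725, -0.3494, 0.0529], 0.78), ([0.5092, -0.2698, 0.0773], 0.55)]
crate [([0.544, -0.275, 0.0003], 0.82)]
mat [([0.4984, 0.019, -0.0024], 0.68)]
stand [([0.6943, -0.0462, 0.0004], 0.61)]
rail_zone [([0.6931, -0.0431, 0.1947], 0.67)]
pad [([0.6819, -0.0461, 0.1178], 0.71), ([0.5465, -0.2733, 0.0007], 0.53), ([0.6883, -0.0446, 0.194], 0.52)]
can [([0.6918, 0.3132, 0.0047], 0.58)]
stud [([0.6814, -0.0454, 0.1222], 0.49)]
top (array([ 0.4446, -0.1029,  1.2403]), array([ 0.0364,  0.007 , -0.9993]))
bin [([0.3035, -0.5595, -0.002], 0.96), ([0.5478, -0.2751, 0.0242], 0.64), ([0.3504, -0.3756, 0.0013], 0.63), ([0.4988, 0.0121, 0.0023], 0.34)]
bin_lip [([0.3247, -0.4187, 0.0954], 0.97), ([0.5922, -0.2772, 0.1132], 0.77), ([0.2729, -0.5321, 0.0941], 0.5
[... 293 characters left out ...]
6, -0.0424, 0.1957], 0.57)]
pad [([0.6811, -0.0489, 0.1137], 0.97), ([0.4988, 0.0164, 0.0005], 0.5), ([0.6932, -0.0418, 0.1962], 0.47)]
can [([0.6909, 0.3177, 0.0021], 0.55)]
stud [([0.3548, 0.1292, -0.0007], 0.74)]
{'time_s': 1.1, 'qpos': array([-1.3836,  0.2999,  1.521 , -0.    ,  1.3207, -0.0666]), 'joint_vel': array([ 0.0005,  0.0009, -0.0007,  0.0004,  0.0005, -0.0005]), 'tau': array([  0.0013, -53.1664, -35.2906,   0.0709,   0.0213,  -0.0001]), 'ee_pos': array([ 0.1381, -0.5324,  0.2054]), 'eef_rot': array([-3.1415,  0.    ,  0.2538]), 'force': array([ 0.2088, -0.1572,  0.6239]), 'moment': array([ 0.0033, -0.0005, -0.0323]), 'grip_force': 0.0, 'grip_width': 0.09356542196268074} -0.0188
```

View pics/scene0.png

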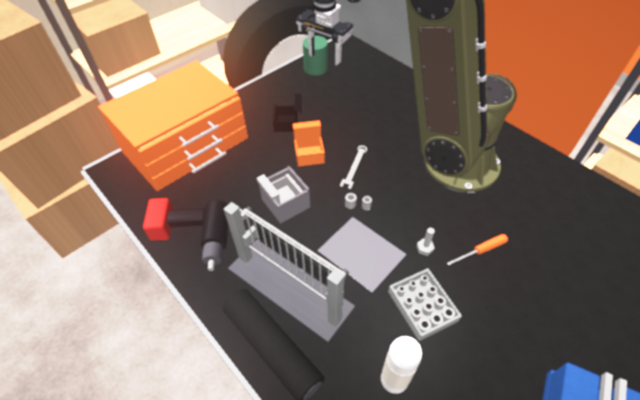

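View pics/top0.png

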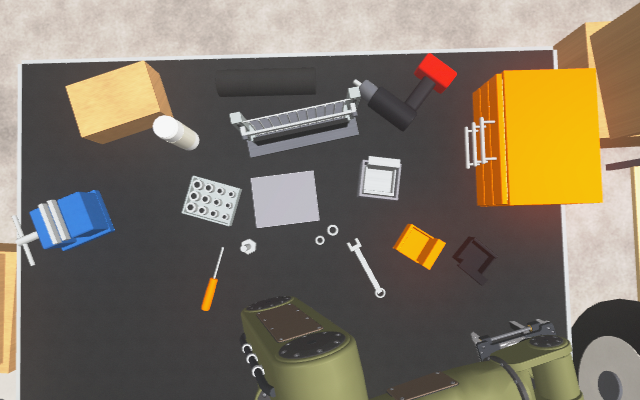

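Top image candidates for the bin are steel in the crate (380,178), orange (420,247) and black (474,258). Only the plain steel one, inside the grey crate, fits. The stand runs (240,118)–(353,95), the mat is at (285,199), the stud at (248,246) and the can at (177,133). I'll enlarge to confirm.

```bash
python3 - <<'E'
from h import *
a=cv2.imread('pics/top0.png'); 
c1=cv2.resize(a[145:211,345:415],(636,600),interpolation=3)[:, :]
c1=cv2.resize(a[150:206,350:410],(400,373),interpolation=cv2.INTER_CUBIC)
b=cv2.imread('pics/scene0.png'); c2=cv2.resize(b[160:224,250:318],(396,373),interpolation=cv2.INTER_CUBIC)
c3=cv2.resize(a[80:160,225:365],(389,222),interpolation=cv2.INTER_CUBIC)
c4=cv2.resize(b[195:340,220:360],(214,222),interpolation=cv2.INTER_CUBIC)
o=np.zeros((600,800,3),np.uint8); o[:373,:400]=c1;o[:373,404:800]=c2;o[376:598,:389]=c3;o[376:598,400:614]=c4
cv2.imwrite('pics/crop1.png',o)
p=ctrl.camera('top')
for n,z in (('crate',.084),('mat',.003)):
    m=ctrl.outline_of(n,'top')[0]['region'].astype(np.uint8)
    P=np.argwhere(m)[:,::-1].astype(float)
    W=np.array([onz(p,q,z)[:2] for q in P]).astype(np.float32)
    print(n,cv2.minAreaRect(W))
f=[onz(p,q,.01) for q in ((250,157),(358,133))]; print('stand front edge',f)
E
```

```text
crate ((0.5398655533790588, -0.2687889337539673), (0.12024366110563278, 0.11153896898031235), 81.9739761352539)
mat ((0.496155321598053, 0.015807628631591797), (0.1606350541114807, 0.2012643963098526), 5.810328960418701)
stand front edge [array([0.62993212, 0.12149951, 0.01      ]), array([ 0.69665589, -0.21890897,  0.01      ])]
```

View pics/crop1.png

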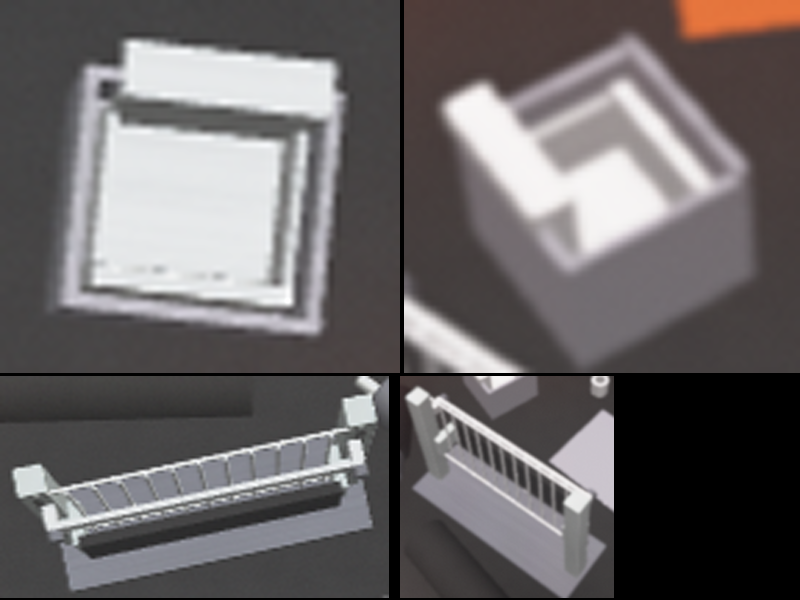

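The crop confirms the steel bin in the grey crate, lip on the far side, at about (378,160). The orange and black look-alikes stand outside the crate. Next I work out the lip corners, rail ends and the first move.

```bash
cat >> h.py <<'E'
from scipy.spatial.transform import Rotation as Ro
def plan(xyz,rpy,o=None):
    "shift (tool axes, mm), then turn (tool rotvec) from measured pose"
    o=o or ctrl.get_obs(); R=Ro.from_euler('xyz',o['eef_rot']); T=Ro.from_euler('xyz',rpy)
    print('pose',np.round(o['ee_pos'],4),np.round(np.degrees(o['eef_rot']),2),'t',o['time_s'],'F',np.round(o['force'],1),'w',round(o['grip_width'],4))
    print('shift',np.round(R.inv().apply((np.array(xyz)-o['ee_pos'])*1000),1),'turn',np.round((R.inv()*T).as_rotvec(),4))
    print('shift if turned first',np.round(T.inv().apply((np.array(xyz)-o['ee_pos'])*1000),1))
E
python3 - <<'E'
from h import *
np.set_printoptions(precision=4,suppress=True)
p=ctrl.camera('top'); s=ctrl.camera('scene')
k=lambda c:(350+c[0]/6.667-.5,150+c[1]/6.667-.5)
C=[onz(p,k(c),.118)[:2] for c in ((125,40),(336,62),(333,120),(121,96))]
print(np.array(C),'mean',np.mean(C,0),'w',np.linalg.norm(C[0]-C[1]),'yaw',np.degrees(np.arctan2(*(C[1]-C[0])))%180-180+0)
d=C[0]-C[1]; print('yaw',np.degrees(np.arctan2(-d[0],d[1])))
plan((.5935,-.278,.205),(np.pi,0,1.431))
# rail ends: top crop (scale 2.78) & scene crop(1.53)
for t in ((55,522),(355,464)): 
    q=(225+t[0]/2.78,80+(t[1]-376)/2.78); 
    for z in (.19,.2,.21): print('rail top',q,onz(p,q,z))
# stand model overlay for front-edge check in both
st=np.array([.694,-.0455]);a=np.radians(11.1)
def S(x,y,z): return [st[0]+x*np.cos(a)-y*np.sin(a),st[1]+x*np.sin(a)+y*np.cos(a),z]
for n,q in (('top',p),('scene',s)):
    im=cv2.resize(q['img'],None,fx=4,fy=4,interpolation=cv2.INTER_CUBIC)
    def L(P,c): 
        for A,B in zip(P[:-1],P[1:]):
            u=px(q,[A,B]); cv2.line(im,*[tuple(((v+.5)*4).astype(int).tolist()) for v in u],c,1)
    L([S(-.03,-.175,.01),S(-.03,.175,.01),S(.09,.175,.01),S(.09,-.175,.01),S(-.03,-.175,.01)],(0,0,255))
    for y in (-.155,.155): L([S(x,y+e,.245) for x,e in ((.022,-.014),(.022,.014),(.05,.014),(.05,-.014),(.022,-.014))],(0,0,255))
    L([S(.0,-.13,.188),S(.0,.13,.188)],(0,255,0));L([S(.0,-.13,.200),S(.0,.13,.200)],(255,0,0));L([S(.0,-.13,.212),S(.0,.13,.212)],(255,0,255))
    o=im[4*75:4*170,4*220:4*370] if n=='top' else im[4*195:4*345,4*220:4*365]
    globals()['o'+n]=o
h=np.zeros((600,800,3),np.uint8)
A=otop[:,:]; h[:380,:600]=A[:380,:600]; cv2.imwrite('pics/top1.png',A)
cv2.imwrite('pics/sc1.png',oscene)
print(otop.shape,oscene.shape)
E
```

```text
[[ 0.609  -0.2361]
 [ 0.5972 -0.3261]
 [ 0.5723 -0.3239]
 [ 0.585  -0.2336]] mean [ 0.5909 -0.2799] w 0.09078372951567233 yaw -172.49634075545282
yaw -7.503659244547179
pose [ 0.1381 -0.5324  0.2054] [-180.     -0.     14.54] t 1.35 F [-0.4  0.1 -0.3] w 0.0938
shift [ 504.7 -131.9    0.4] turn [-0.     -0.     -1.1772]
shift if turned first [315.3 415.5   0.4]
rail top (244.7841726618705, 132.5179856115108) [0.6691 0.1014 0.19  ]
rail top (244.7841726618705, 132.5179856115108) [0.667  0.0995 0.2   ]
rail top (244.7841726618705, 132.5179856115108) [0.6649 0.0975 0.21  ]
rail top (352.6978417266187, 111.65467625899281) [ 0.7179 -0.1894  0.19  ]
rail top (352.6978417266187, 111.65467625899281) [ 0.7153 -0.1886  0.2   ]
rail top (352.6978417266187, 111.65467625899281) [ 0.7127 -0.1878  0.21  ]
(380, 600, 3) (600, 580, 3)
```

View pics/sc1.png

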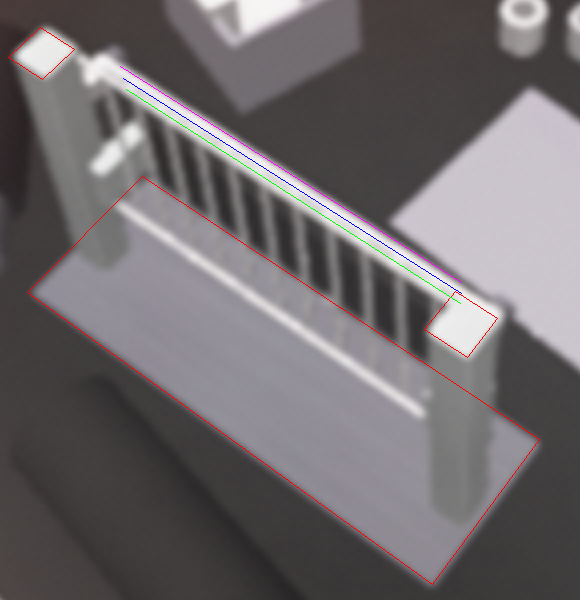

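View pics/top1.png

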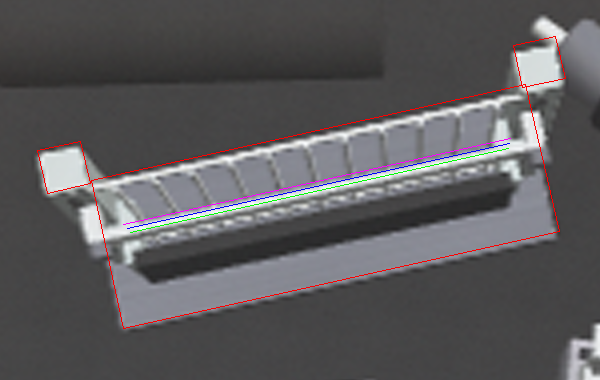

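The stand model, (0.694, −0.0455) with yaw 11.1°, overlays both pictures well: base corners, and upright tops at scene (43,53) and (462,323) in the crop. The rail lies around the coloured lines; I'll settle its height by touch. Going above the lip.

Emit:
{"api": "carry_out", "payload": {
  "commands": [
    [0.3,[55.9,-14.6,0],[0,0,0]],
    [0.3,[55.9,-14.6,0],[0,0,0]],
    [0.3,[55.9,-14.6,0],[0,0,0]],
    [0.3,[55.9,-14.6,0],[0,0,0]],
    [0.3,[55.9,-14.6,0],[0,0,0]],
    [0.3,[55.9,-14.6,0],[0,0,0]],
    [0.3,[55.9,-14.6,0],[0,0,0]],
    [0.3,[55.9,-14.6,0],[0,0,0]],
    [0.3,[55.9,-14.6,0],[0,0,0]]
  ],
  "squeeze": 30
}}

```text
time_s: 2.48
ee_pos: [0.5936, -0.2777, 0.2055]
eef_rot: [3.141, -0.0, 0.254]
force: [0.5, -0.0, 0.1]
grip_width: 0.0659
grip_force: 0.0
```

Emit:
{"api": "carry_out", "payload": {
  "commands": [
    [0.3,[0,0,0],[0,0,-0.1695]],
    [0.3,[0,0,0],[0,0,-0.1695]],
    [0.3,[0,0,0],[0,0,-0.1695]],
    [0.3,[0,0,0],[0,0,-0.1695]],
    [0.3,[0,0,0],[0,0,-0.1695]],
    [0.3,[0,0,0],[0,0,-0.1695]],
    [0.3,[0,0,0],[0,0,-0.1695]],
    [0.3,[0,0,0],[0,0,0]],
    [0.3,[0,0,0],[0,0,0]]
  ]
}}

```text
time_s: 3.6
ee_pos: [0.5921, -0.2789, 0.2054]
eef_rot: [-3.141, -0.0, 1.436]
force: [0.1, -0.6, 0.0]
grip_width: 0.0655
grip_force: 0.0
```

```bash
python3 - <<'E'
from h import *
plan((.592,-.279,.094),(np.pi,0,1.44))
s=ctrl.camera('scene'); print([ (np.round(r['at'],4),round(r['score'],2)) for n in('bin_lip',) for r in ctrl.place_of(n,'scene')])
im=s['img']
tip=px(s,[ctrl.get_obs()['ee_pos']])[0]; print(tip)
cv2.imwrite('pics/close1.png',cv2.resize(im[110:250,220:360],(600,600),interpolation=cv2.INTER_CUBIC))
E
```

```text
pose [ 0.5921 -0.2789  0.2054] [-179.99   -0.     82.3 ] t 3.6 F [ 0.1 -0.6  0. ] w 0.0655
shift [-1.000e-01 -0.000e+00  1.114e+02] turn [-0.0001 -0.0001 -0.0036]
shift if turned first [-1.000e-01 -1.000e-01  1.114e+02]
[(array([ 0.3225, -0.4148,  0.0921]), 0.86), (array([ 0.2716, -0.5248,  0.0909]), 0.7), (array([ 0.5958, -0.2819,  0.1156]), 0.59)]
[264.32012537 164.64206664]
```

View pics/close1.png

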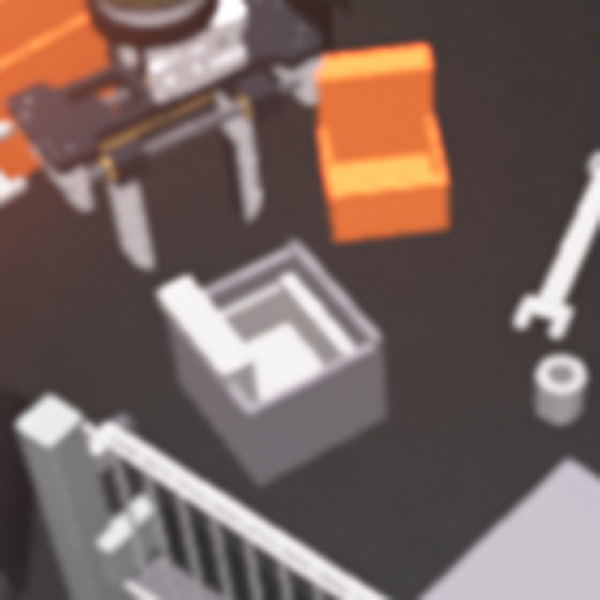

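The fingers at crop (138,250) and (250,205) straddle the lip at (210,325). I descend and grip.

Emit:
{"api": "carry_out", "payload": {
  "commands": [
    [0.3,[0,1,30],[0,0,0]],
    [0.3,[0,0,30],[0,0,0]],
    [0.3,[0,0,25],[0,0,0]],
    [0.3,[0,0,16],[0,0,0]],
    [0.3,[0,0,10],[0,0,0]],
    [0.3,[0,0,0],[0,0,0]],
    [0.3,[0,0,0],[0,0,0]]
  ]
}}

```text
time_s: 4.58
ee_pos: [0.5934, -0.2792, 0.0954]
eef_rot: [3.14, 0.0, 1.44]
force: [0.4, -0.1, 1.1]
grip_width: 0.0658
grip_force: 0.0
```

Emit:
{"api": "carry_out", "payload": {
  "commands": [
    [0.85,[0,0,0],[0,0,0]],
    [0.85,[0,0,0],[0,0,0]],
    [0.85,[0,0,0],[0,0,0]],
    [0.85,[0,0,0],[0,0,0]],
    [0.85,[0,0,0],[0,0,0]],
    [0.85,[0,0,0],[0,0,0]]
  ],
  "squeeze": 30
}}

```text
time_s: 5.32
ee_pos: [0.5933, -0.279, 0.0946]
eef_rot: [3.141, 0.0, 1.44]
force: [2.5, 0.4, 0.1]
grip_width: 0.0238
grip_force: 30.0
```

Emit:
{"api": "carry_out", "payload": {
  "commands": [
    [0.85,[0,0,-8],[0,0,0]],
    [0.85,[0,0,-15],[0,0,0]],
    [0.85,[0,0,-20],[0,0,0]],
    [0.85,[0,0,-25],[0,0,0]],
    [0.85,[0,0,-25],[0,0,0]],
    [0.85,[0,0,-17],[0,0,0]],
    [0.85,[0,0,0],[0,0,0]]
  ]
}}

```text
time_s: 6.2
ee_pos: [0.5934, -0.2792, 0.2059]
eef_rot: [3.139, 0.001, 1.44]
force: [-0.6, 0.0, -4.8]
grip_width: 0.0234
grip_force: 30.0
```

```bash
python3 - <<'E'
from h import *
a=np.radians(11.1); c=np.array([.50,.012]); l=c+.05*np.array([np.cos(a),np.sin(a)])
print(l); plan((l[0],l[1],.205),(np.pi,0,a+np.pi/2))
p=ctrl.camera('scene');  print([ (np.round(r['at'],4),round(r['score'],2)) for n in('bin','bin_lip','bin_rim') for r in ctrl.place_of(n,'scene')])
E
```

```text
[0.54906463 0.0216261 ]
pose [ 0.5934 -0.2792  0.2059] [1.7988e+02 5.0000e-02 8.2520e+01] t 6.2 F [-0.6  0.  -4.8] w 0.0234
shift [292.5 -83.1   0.5] turn [ 0.002   0.0012 -0.3242]
shift if turned first [303.7  14.4   0.9]
[(array([ 0.355 , -0.3728, -0.0004]), 0.74), (array([ 0.543 , -0.2755,  0.1282]), 0.7), (array([ 0.304 , -0.5651, -0.0012]), 0.7), (array([ 0.5947, -0.2848,  0.2275]), 0.86), (array([ 0.3229, -0.4152,  0.0931]), 0.76), (array([ 0.2717, -0.5273,  0.0938]), 0.71), (array([ 0.698 , -0.0451,  0.0023]), 0.31), (array([ 0.3716, -0.3463,  0.0546]), 0.77), (array([ 0.5081, -0.2674,  0.1862]), 0.69), (array([ 0.333 , -0.5876,  0.0546]), 0.49)]
```

Emit:
{"api": "carry_out", "payload": {
  "commands": [
    [0.85,[32.5,-9.2,0],[0,0,0]],
    [0.85,[52,-14.8,0],[0,0,0]],
    [0.85,[52,-14.8,0],[0,0,0]],
    [0.85,[52,-14.8,0],[0,0,0]],
    [0.85,[52,-14.8,0],[0,0,0]],
    [0.85,[52,-14.7,0],[0,0,0]],
    [0.85,[0,0,0],[0,0,-0.108]],
    [0.85,[0,0,0],[0,0,-0.108]],
    [0.85,[0,0,0],[0,0,-0.108]],
    [0.85,[0,0,0],[0,0,0]]
  ]
}}

```text
time_s: 7.65
ee_pos: [0.5485, 0.0218, 0.2039]
eef_rot: [-3.141, -0.0, 1.764]
force: [-0.3, 0.2, -3.4]
grip_width: 0.0234
grip_force: 30.0
```

Emit:
{"api": "carry_out", "payload": {
  "commands": [
    [0.85,[0,0,20],[0,0,0]],
    [0.85,[0,0,30],[0,0,0]],
    [0.85,[0,0,30],[0,0,0]],
    [0.85,[0,0,25],[0,0,0]],
    [0.85,[0,0,12],[0,0,0]],
    [0.85,[0,0,6],[0,0,0]],
    [0.85,[0,0,2],[0,0,0]],
    [0.85,[0,0,1],[0,0,0]],
    [0.85,[0,0,0],[0,0,0]]
  ]
}}

```text
time_s: 8.78
ee_pos: [0.5493, 0.0219, 0.0794]
eef_rot: [3.14, 0.0, 1.764]
force: [1.2, 2.0, 2.3]
grip_width: 0.0237
grip_force: 30.0
```

Emit:
{"api": "carry_out", "payload": {
  "commands": [
    [0.3,[0,0,0],[0,0,0]],
    [0.3,[0,0,0],[0,0,0]],
    [0.3,[0,0,0],[0,0,0]],
    [0.3,[0,0,0],[0,0,0]],
    [0.3,[0,0,-20],[0,0,0]],
    [0.3,[0,0,-50],[0,0,0]],
    [0.3,[0,0,-30],[0,0,0]],
    [0.3,[0,0,0],[0,0,0]]
  ]
}}

```text
time_s: 9.78
ee_pos: [0.5496, 0.0218, 0.1806]
eef_rot: [3.138, 0.001, 1.764]
force: [-0.4, 0.3, 0.4]
grip_width: 0.0657
grip_force: 0.0
```

```bash
python3 - <<'E'
from h import *
p=ctrl.camera('scene')
for n in('bin','bin_lip','bin_rim'): print([ (np.round(r['at'],4),round(r['score'],2)) for r in ctrl.place_of(n,'scene')])
a=np.radians(11.1); o=ctrl.get_obs(); f=o['ee_pos'][:2]
r=np.array([.5493,.0219])-.087*np.array([np.cos(a),np.sin(a)])
print(r)
plan((r[0],r[1],.035),(np.pi,0,a+np.pi/2))
cv2.imwrite('pics/set.png',cv2.resize(p['img'][130:310,270:450],(600,600),interpolation=cv2.INTER_CUBIC))
b=np.array([r[0]+.037*np.cos(a),r[1]+.037*np.sin(a)])
E
```

```text
[(array([ 0.3078, -0.561 ,  0.0029]), 0.86), (array([ 0.3523, -0.3767, -0.0024]), 0.63)]
[(array([ 0.3198, -0.4169,  0.0941]), 0.89), (array([0.5463, 0.0214, 0.0993]), 0.86), (array([ 0.2726, -0.5256,  0.0945]), 0.81)]
[(array([ 0.3729, -0.3501,  0.0561]), 0.97), (array([0.4639, 0.0114, 0.0594]), 0.74), (array([ 0.3349, -0.5884,  0.0559]), 0.63), (array([ 0.4988,  0.0175, -0.0044]), 0.17)]
[0.46392754 0.00515059]
pose [0.5482 0.0218 0.1771] [-1.7988e+02 -3.0000e-02  1.0109e+02] t 9.975 F [ 0.3 -0.4  0. ] w 0.0655
shift [ -0.2 -85.6 142.3] turn [-0.0021 -0.0005 -0.0002]
shift if turned first [-1.000e-01 -8.590e+01  1.421e+02]
```

View pics/set.png

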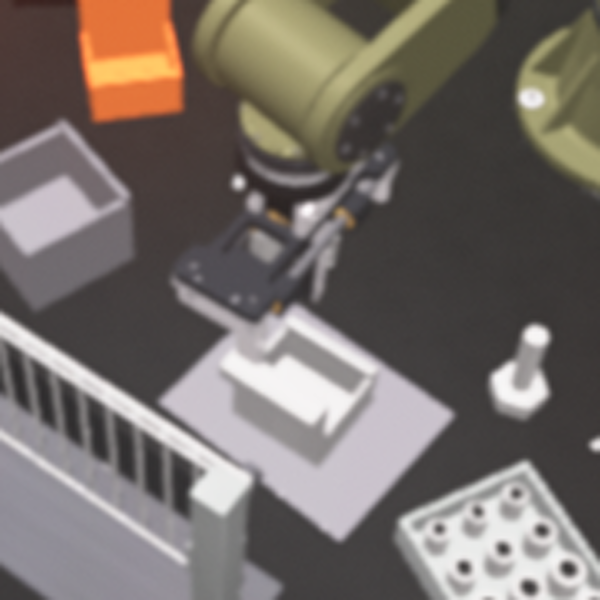

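The bin stands upright on the mat at crop (300,385), let go, with its front rim toward the robot. Taking it by the front rim.

Emit:
{"api": "carry_out", "payload": {
  "commands": [
    [0.3,[0,-43,0],[0,0,0]],
    [0.3,[0,-43,0],[0,0,0]],
    [0.3,[0,0,40],[0,0,0]],
    [0.3,[0,0,40],[0,0,0]],
    [0.3,[0,0,36],[0,0,0]],
    [0.3,[0,0,18],[0,0,0]],
    [0.3,[0,0,9],[0,0,0]],
    [0.3,[0,0,0],[0,0,0]],
    [0.3,[0,0,0],[0,0,0]]
  ]
}}

```text
time_s: 11.1
ee_pos: [0.4647, 0.0053, 0.036]
eef_rot: [3.141, 0.0, 1.764]
force: [0.3, 0.5, 0.2]
grip_width: 0.0656
grip_force: 0.0
```

Emit:
{"api": "carry_out", "payload": {
  "commands": [
    [0.95,[0,0,0],[0,0,0]],
    [0.95,[0,0,0],[0,0,0]],
    [0.95,[0,0,0],[0,0,0]],
    [0.95,[0,0,0],[0,0,0]],
    [0.95,[0,0,0],[0,0,0]],
    [0.95,[0,0,0],[0,0,0]],
    [0.95,[0,0,0],[0,0,0]],
    [0.95,[0,0,0],[0,0,0]]
  ],
  "squeeze": 45
}}

```text
time_s: 12.1
ee_pos: [0.4644, 0.0053, 0.0355]
eef_rot: [3.141, 0.0, 1.764]
force: [1.9, -0.0, -0.2]
grip_width: 0.0097
grip_force: 45.0
```

Emit:
{"api": "carry_out", "payload": {
  "commands": [
    [0.95,[0,0,-8],[0,0,0]],
    [0.95,[0,0,-25],[0,0,0]],
    [0.95,[0,0,-40],[0,0,0]],
    [0.95,[0,0,-40],[0,0,0]],
    [0.95,[0,0,-35],[0,0,0]],
    [0.95,[0,0,-17],[0,0,0]],
    [0.95,[-30,0,0],[0,0,0]],
    [0.95,[-40,0,0],[0,0,0]],
    [0.95,[-24,0,0],[0,0,0]],
    [0.95,[0,0,0],[0,0,0]]
  ]
}}

```text
time_s: 13.35
ee_pos: [0.4821, -0.088, 0.2003]
eef_rot: [-3.141, -0.0, 1.762]
force: [0.7, 1.2, -4.9]
grip_width: 0.0099
grip_force: 45.0
```

Emit:
{"api": "carry_out", "payload": {
  "commands": [
    [0.95,[0,0,0],[0.07,0,0]],
    [0.95,[0,0,0],[0.08,0,0]],
    [0.95,[0,0,0],[0.08,0,0]],
    [0.95,[0,0,0],[0.054,0,0]],
    [0.95,[0,0,0],[0,0,0]],
    [0.95,[0,0,0],[0,0,0]]
  ]
}}

```text
time_s: 14.1
ee_pos: [0.4823, -0.0866, 0.2005]
eef_rot: [-2.859, -0.0, 1.765]
force: [-0.8, -0.9, -4.4]
grip_width: 0.0101
grip_force: 45.0
```

```bash
cat >> h.py <<'E'
A=np.radians(11.1); ST=np.array([.694,-.0455,0])
RS=Ro.from_euler('z',A); RB=Ro.from_euler('z',np.pi/2)*Ro.from_euler('x',np.pi)
def tcp(lip,deg,tz=.0325):
    "TCP world pose for slot point at stand coords lip with lean deg"
    R=RS*Ro.from_euler('y',np.radians(deg)); P=ST+RS.apply(lip)-R.apply([.087,0,.094-tz])
    return P,(R*RB).as_euler('xyz')
def lipnow(tz=.0325):
    o=ctrl.get_obs(); R=Ro.from_euler('xyz',o['eef_rot'])*RB.inv()
    L=RS.inv().apply(o['ee_pos']+R.apply([.087,0,.094-tz])-ST)
    print('lip in stand mm',np.round(L*1000,1),'bin rot rel stand deg',np.round(np.degrees((RS.inv()*R).as_rotvec()),2))
E
python3 - <<'E'
from h import *
lipnow()
p=ctrl.camera('scene'); q=ctrl.camera('top')
for c in('scene','top'): 
  for n in('bin','bin_lip','bin_rim'): print(c,n,[ (np.round(RS.inv().apply(np.array(r['at'])-ST)*1000,1),round(r['score'],2)) for r in ctrl.place_of(n,c)])
plan(*tcp([.0015,0,.235],16))
E
```

```text
lip in stand mm [-115.     0.5  235.3] bin rot rel stand deg [0.000e+00 1.621e+01 1.000e-02]
scene bin [(array([-4.798e+02, -4.330e+02, -2.000e-01]), 0.71), (array([-191.2,    2.3,  157.2]), 0.68), (array([-397.6, -259.9,   -2.4]), 0.66)]
scene bin_lip [(array([-116.1,    3.6,  238.1]), 0.95), (array([-433.4, -291.1,   92. ]), 0.76), (array([-505.9, -393.9,   91.4]), 0.74), (array([-296.8,  240.6,   -0.4]), 0.44)]
scene bin_rim [(array([-458.5, -461.7,   58.9]), 0.92), (array([-210.8,    2.2,  225.7]), 0.82), (array([-372.7, -237. ,   52. ]), 0.77)]
top bin [(array([-402.4, -258.4,    2.4]), 0.94), (array([-479.8, -430. ,    4.1]), 0.6)]
top bin_lip [(array([-435.1, -295.8,   95.2]), 0.93), (array([-508.4, -394. ,   95.1]), 0.55)]
top bin_rim [(array([-455.1, -464.5,   54.9]), 0.96), (array([-373.1, -235.1,   54.2]), 0.63)]
pose [ 0.4824 -0.087   0.2005] [-163.74    0.    101.08] t 14.5 F [-0.7 -0.4 -3.3] w 0.0097
shift [  0.  112.1 -32. ] turn [-0.0045 -0.     -0.0004]
shift if turned first [ -0.  112.3 -31.5]
```

Emit:
{"api": "carry_out", "payload": {
  "commands": [
    [0.95,[0,20,-5.7],[0,0,0]],
    [0.95,[0,30,-8.6],[0,0,0]],
    [0.95,[0,30,-8.6],[0,0,0]],
    [0.95,[0,20,-5.7],[0,0,0]],
    [0.95,[0,12,-3.4],[0,0,0]],
    [0.95,[0,0,0],[0,0,0]],
    [0.95,[0,0,0],[0,0,0]]
  ]
}}

```text
time_s: 15.38
ee_pos: [0.5963, -0.0647, 0.1997]
eef_rot: [-2.857, -0.0, 1.764]
force: [0.2, -0.7, -4.8]
grip_width: 0.0099
grip_force: 45.0
```

```bash
python3 - <<'E'
from h import *
lipnow(); print(ctrl.get_obs()['force'])
p=ctrl.camera('scene')
for n in('bin_lip',): print(n,[ (np.round(RS.inv().apply(np.array(r['at'])-ST)*1000,1),round(r['score'],2)) for r in ctrl.place_of(n,'scene')])
W=lambda L:RS.apply(np.array(L,float))+ST
im=cv2.resize(p['img'][185:315,220:370],None,fx=5.3,fy=4.6*5.3/4.6,interpolation=cv2.INTER_CUBIC)
im=im[:600,:800]
def L(a,b,c):
    u=(px(p,[W(a),W(b)])-[220,185]+.5)*5.3; cv2.line(im,*[tuple(v.astype(int).tolist()) for v in u],c,1)
L([.018,-.13,.238],[.018,.13,.238],(0,0,255))
L([.003,-.13,.200],[.003,.13,.200],(255,0,0))
L([.003,-.13,.188],[.003,.13,.188],(0,255,0)); L([.003,-.13,.212],[.003,.13,.212],(255,0,255))
cv2.imwrite('pics/over.png',im); print(im.shape)
E
```

```text
lip in stand mm [ 1.200e+00 -1.000e-01  2.343e+02] bin rot rel stand deg [ 1.000e-02  1.629e+01 -2.000e-02]
[ 0.24188693 -0.69437713 -4.82798602]
bin_lip [(array([  0.6,   2.5, 235.1]), 0.78), (array([-506.4, -390.6,   96.5]), 0.76)]
(600, 795, 3)
```

View pics/over.png

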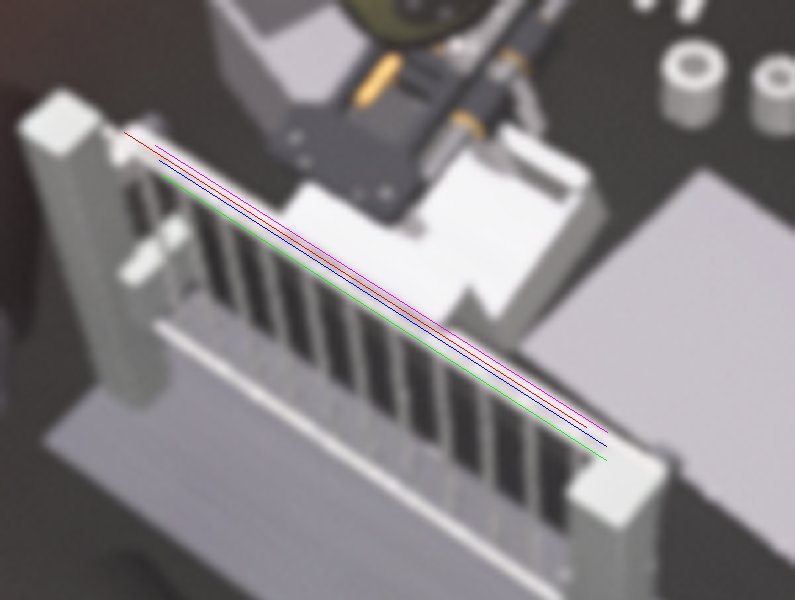

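The lip (crop ~(430,310)) is above the rail and just short of the wire tops, as planned. Lowering while watching the force.

Emit:
{"api": "carry_out", "payload": {
  "commands": [
    [0.95,[0,1.4,4.8],[0,0,0]],
    [0.95,[0,1.4,4.8],[0,0,0]],
    [0.95,[0,1.4,4.8],[0,0,0]],
    [0.95,[0,0,0],[0,0,0]]
  ]
}}

```text
time_s: 15.98
ee_pos: [0.5965, -0.0645, 0.1842]
eef_rot: [-2.857, -0.0, 1.764]
force: [0.8, -0.5, -4.8]
grip_width: 0.0093
grip_force: 45.0
```

Emit:
{"api": "carry_out", "payload": {
  "commands": [
    [0.95,[0,0.8,2.9],[0,0,0]],
    [0.95,[0,0.8,2.9],[0,0,0]],
    [0.95,[0,0,0],[0,0,0]]
  ]
}}

```text
time_s: 16.35
ee_pos: [0.5966, -0.0646, 0.1785]
eef_rot: [-2.857, -0.0, 1.764]
force: [-0.4, -0.1, -4.1]
grip_width: 0.0094
grip_force: 45.0
```

Emit:
{"api": "carry_out", "payload": {
  "commands": [
    [0.95,[0,0.5,1.9],[0,0,0]],
    [0.95,[0,0.5,1.9],[0,0,0]],
    [0.95,[0,0,0],[0,0,0]]
  ]
}}

```text
time_s: 16.73
ee_pos: [0.5965, -0.0646, 0.1746]
eef_rot: [-2.857, -0.0, 1.764]
force: [-0.4, 0.4, -4.3]
grip_width: 0.0094
grip_force: 45.0
```

Emit:
{"api": "carry_out", "payload": {
  "commands": [
    [0.95,[0,0.5,1.9],[0,0,0]],
    [0.95,[0,0,0],[0,0,0]]
  ]
}}

```text
time_s: 16.98
ee_pos: [0.5964, -0.0646, 0.1727]
eef_rot: [-2.857, -0.0, 1.764]
force: [0.4, -0.6, -4.2]
grip_width: 0.0099
grip_force: 45.0
```

Emit:
{"api": "carry_out", "payload": {
  "commands": [
    [0.95,[0,0.5,1.9],[0,0,0]],
    [0.95,[0,0,0],[0,0,0]]
  ]
}}

```text
time_s: 17.23
ee_pos: [0.5964, -0.0646, 0.1707]
eef_rot: [-2.857, -0.0, 1.764]
force: [-0.8, 0.4, -3.8]
grip_width: 0.0096
grip_force: 45.0
```

Slot is at about 205 mm with no contact yet, so I continue in 2 mm steps.

Emit:
{"api": "carry_out", "payload": {
  "commands": [
    [0.95,[0,0.5,1.9],[0,0,0]],
    [0.95,[0,0,0],[0,0,0]]
  ]
}}

```text
time_s: 17.48
ee_pos: [0.5963, -0.0646, 0.1687]
eef_rot: [-2.857, -0.0, 1.764]
force: [-0.6, 0.2, -4.3]
grip_width: 0.01
grip_force: 45.0
```

Emit:
{"api": "carry_out", "payload": {
  "commands": [
    [0.95,[0,0.5,1.9],[0,0,0]],
    [0.95,[0,0,0],[0,0,0]]
  ]
}}

```text
time_s: 17.73
ee_pos: [0.5965, -0.0646, 0.1672]
eef_rot: [-2.858, 0.0, 1.764]
force: [1.4, 0.3, -3.0]
grip_width: 0.0097
grip_force: 45.0
```

Emit:
{"api": "carry_out", "payload": {
  "commands": [
    [0.95,[0,0.5,1.9],[0,0,0]],
    [0.95,[0,0,0],[0,0,0]]
  ]
}}

```text
time_s: 17.98
ee_pos: [0.5968, -0.0646, 0.1657]
eef_rot: [-2.86, 0.0, 1.764]
force: [3.0, 1.1, 4.0]
grip_width: 0.0093
grip_force: 45.1
```

Emit:
{"api": "carry_out", "payload": {
  "commands": [
    [0.95,[0,0,0],[0,0,0]],
    [0.95,[0,0,0],[0,0,0]]
  ]
}}

```text
time_s: 18.23
ee_pos: [0.5968, -0.0645, 0.1656]
eef_rot: [-2.859, 0.0, 1.764]
force: [5.6, 1.4, 4.6]
grip_width: 0.0095
grip_force: 45.1
```

```bash
python3 - <<'E'
from h import *
lipnow(); o=ctrl.get_obs(); print(RS.inv().apply(o['force']),o['moment'])
p=ctrl.camera('scene')
for n in('bin_lip',): print(n,[ (np.round(RS.inv().apply(np.array(r['at'])-ST)*1000,1),round(r['score'],2)) for r in ctrl.place_of(n,'scene')])
# steps: lean 12,8,4,0 with slot x and z for pivot on rail
for d,x,z in ((12,-.0005,.2005),(8,-.002,.2005),(4,-.0035,.2),(0,-.005,.200)):
    print(d); plan(*tcp([x,0,z],d))
cv2.imwrite('pics/eng.png',cv2.resize(p['img'][185:315,220:370],None,fx=5,fy=4.6,interpolation=cv2.INTER_CUBIC))
E
```

```text
lip in stand mm [  1.6   0.  200.4] bin rot rel stand deg [-2.000e-02  1.616e+01 -1.000e-02]
[5.79802058 0.26941055 4.63670728] [ 0.47519336 -1.55625117 -0.04057304]
bin_lip [(array([  2.6,   4. , 201.1]), 0.7), (array([-507.6, -390.5,   91.2]), 0.57), (array([-435.2, -293.9,   90.2]), 0.48)]
12
pose [ 0.5968 -0.0645  0.1655] [-1.6384e+02  2.0000e-02  1.0109e+02] t 18.325 F [5.3 1.  4.5] w 0.0096
shift [-0.   2.6  6.6] turn [-0.0727  0.0003 -0.0002]
shift if turned first [-0.   2.1  6.8]
8
pose [ 0.5968 -0.0645  0.1655] [-1.6384e+02  2.0000e-02  1.0109e+02] t 18.325 F [5.3 1.  4.5] w 0.0096
shift [-0.   6.1 12.6] turn [-0.1425  0.0003 -0.0002]
shift if turned first [-0.   4.2 13.4]
4
pose [ 0.5968 -0.0645  0.1655] [-1.6384e+02  2.0000e-02  1.0109e+02] t 18.325 F [5.3 1.  4.5] w 0.0096
shift [-0.  10.1 18.8] turn [-2.123e-01  3.000e-04 -2.000e-04]
shift if turned first [-0.   5.9 20.5]
0
pose [ 0.5968 -0.0645  0.1655] [-1.6384e+02  2.0000e-02  1.0109e+02] t 18.325 F [5.3 1.  4.5] w 0.0096
shift [-0.  14.3 24. ] turn [-2.821e-01  3.000e-04 -1.000e-04]
shift if turned first [-0.  7. 27.]
```

View pics/eng.png

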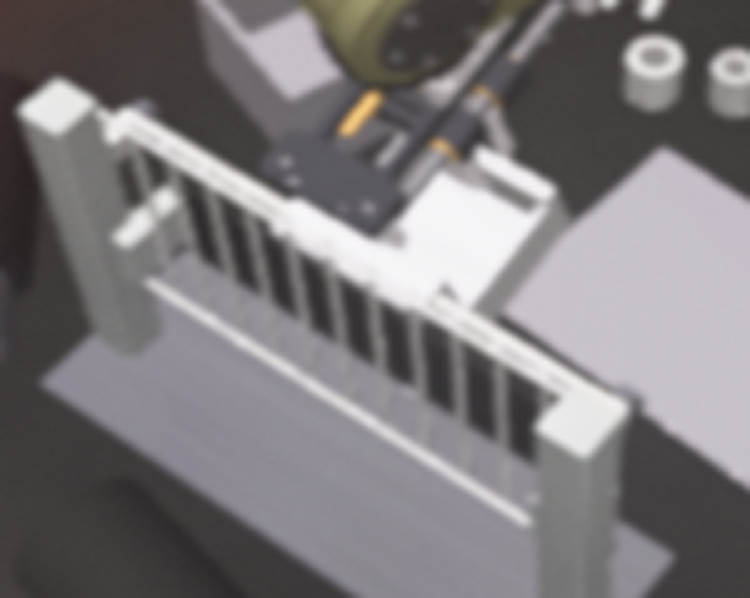

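The lip now sits in line with the rail's bar at crop (350,245), the slot at 200 mm is in the allowed range, and the force is upward, so it rests on the rail leaning 16°. Now swinging down about the rail.

Emit:
{"api": "carry_out", "payload": {
  "commands": [
    [0.95,[0,1.2,2.9],[-0.0365,0,0]],
    [0.95,[0,1.2,3.1],[-0.0365,0,0]],
    [0.95,[0,0,0],[0,0,0]]
  ]
}}

```text
time_s: 18.7
ee_pos: [0.5975, -0.0644, 0.1592]
eef_rot: [-2.934, 0.0, 1.764]
force: [6.5, 2.2, 4.1]
grip_width: 0.0095
grip_force: 45.0
```

```bash
python3 - <<'E'
from h import *
lipnow(); o=ctrl.get_obs(); print(RS.inv().apply(o['force']),o['moment'],o['ee_pos'])
E
```

```text
lip in stand mm [ -0.5  -0.  201.4] bin rot rel stand deg [-2.000e-02  1.192e+01 -1.000e-02]
[6.79715989 0.86522548 4.07083942] [ 0.33306848 -1.68017051 -0.04865709] [ 0.59753696 -0.06443307  0.15917146]
```

Emit:
{"api": "carry_out", "payload": {
  "commands": [
    [0.95,[0,2.0,3.1],[-0.035,0,0]],
    [0.95,[0,2.0,3.1],[-0.035,0,0]],
    [0.95,[0,0,0],[0,0,0]]
  ]
}}

```text
time_s: 19.08
ee_pos: [0.6002, -0.064, 0.1523]
eef_rot: [-3.003, 0.0, 1.764]
force: [6.3, 1.0, 3.9]
grip_width: 0.0097
grip_force: 45.0
```

```bash
python3 - <<'E'
from h import *
lipnow(); o=ctrl.get_obs(); print(RS.inv().apply(o['force']),o['moment'],o['ee_pos'])
E
```

```text
lip in stand mm [-9.000e-01 -1.000e-01  2.012e+02] bin rot rel stand deg [-0.03  7.92 -0.02]
[ 6.41646015 -0.21962252  3.9375263 ] [ 0.3600694  -1.50700736 -0.03072378] [ 0.60023996 -0.06395562  0.15230597]
```

Emit:
{"api": "carry_out", "payload": {
  "commands": [
    [0.95,[0,2.0,3.2],[-0.035,0,0]],
    [0.95,[0,2.0,3.2],[-0.035,0,0]],
    [0.95,[0,0,0],[0,0,0]]
  ]
}}

```text
time_s: 19.45
ee_pos: [0.6021, -0.0635, 0.145]
eef_rot: [-3.07, -0.0, 1.764]
force: [-4.2, 0.2, 3.4]
grip_width: 0.0094
grip_force: 45.2
```

Emit:
{"api": "carry_out", "payload": {
  "commands": [
    [0.95,[0,1.9,3.0],[-0.033,0,0]],
    [0.95,[0,1.9,3.0],[-0.033,0,0]],
    [0.95,[0,0,0],[0,0,0]]
  ]
}}

```text
time_s: 19.82
ee_pos: [0.6029, -0.0634, 0.1414]
eef_rot: [-3.129, -0.0, 1.764]
force: [-39.0, -1.1, 39.1]
grip_width: 0.0094
grip_force: 45.0
```

```bash
python3 - <<'E'
from h import *
lipnow(); o=ctrl.get_obs(); print(RS.inv().apply(o['force']),o['moment'],o['ee_pos'])
p=ctrl.camera('scene')
for n in('bin_lip','bin','bin_rim'): print(n,[ (np.round(RS.inv().apply(np.array(r['at'])-ST)*1000,1),round(r['score'],2)) for r in ctrl.place_of(n,'scene')])
E
```

```text
lip in stand mm [-5.200e+00 -1.000e-01  2.018e+02] bin rot rel stand deg [ 0.02  0.7  -0.04]
[-38.44389514   6.40070469  39.10815392] [-0.40130535  7.40989253 -0.1079062 ] [ 0.60285167 -0.06344448  0.14138212]
bin_lip [(array([-509.4, -391.5,   94.2]), 0.85), (array([ -1.8,   2.4, 203.2]), 0.76), (array([-436. , -293.2,   90.9]), 0.45)]
bin [(array([-482.2, -433.1,   -0.5]), 0.75), (array([-59.4,   1.4, 109.3]), 0.58)]
bin_rim [(array([-456.8, -462.7,   56.8]), 0.92), (array([-94.2,   5.6, 164.9]), 0.83)]
```

It is pressing against the pad, nearly upright (0.7°). I relax, then open gently.

Emit:
{"api": "carry_out", "payload": {
  "commands": [
    [0.95,[0,-0.7,-0.8],[0,0,0]],
    [0.95,[0,0,0],[0,0,0]]
  ]
}}

```text
time_s: 20.27
ee_pos: [0.6028, -0.0634, 0.1415]
eef_rot: [-3.13, -0.0, 1.764]
force: [-30.4, -1.7, 30.4]
grip_width: 0.0094
grip_force: 45.0
```

Emit:
{"api": "carry_out", "payload": {
  "commands": [
    [0.95,[0,-0.5,-0.5],[0,0,0]],
    [0.95,[0,0,0],[0,0,0]]
  ]
}}

```text
time_s: 20.52
ee_pos: [0.6028, -0.0634, 0.1415]
eef_rot: [-3.131, -0.0, 1.764]
force: [-23.2, -1.7, 25.4]
grip_width: 0.0096
grip_force: 45.0
```

Emit:
{"api": "carry_out", "payload": {
  "commands": [
    [0.95,[0,-1.0,-1.5],[0,0,0]],
    [0.95,[0,0,0],[0,0,0]]
  ]
}}

```text
time_s: 20.78
ee_pos: [0.6028, -0.0634, 0.1418]
eef_rot: [-3.133, -0.0, 1.764]
force: [-8.8, -0.5, 9.9]
grip_width: 0.0097
grip_force: 45.1
```

Emit:
{"api": "carry_out", "payload": {
  "commands": [
    [0.95,[0,-0.5,-0.7],[0,0,0]],
    [0.95,[0,0,0],[0,0,0]]
  ]
}}

```text
time_s: 21.02
ee_pos: [0.6028, -0.0634, 0.1419]
eef_rot: [-3.134, -0.0, 1.764]
force: [-6.3, -1.4, 4.1]
grip_width: 0.0096
grip_force: 45.1
```

```bash
python3 - <<'E'
from h import *
lipnow(); o=ctrl.get_obs(); print(RS.inv().apply(o['force']),o['moment'],o['ee_pos'])
E
```

```text
lip in stand mm [-5.500e+00 -1.000e-01  2.027e+02] bin rot rel stand deg [ 0.01  0.43 -0.02]
[-6.40788184 -0.18616252  4.08060257] [-0.38537188  1.49986483 -0.10849165] [ 0.60278008 -0.06341464  0.1418586 ]
```

Emit:
{"api": "carry_out", "payload": {
  "commands": [
    [0.7,[0,0,0],[0,0,0]],
    [0.7,[0,0,0],[0,0,0]],
    [0.7,[0,0,0],[0,0,0]],
    [0.7,[0,0,0],[0,0,0]],
    [0.7,[0,0,-4],[0,0,0]],
    [0.7,[0,0,-10],[0,0,0]],
    [0.7,[0,0,-25],[0,0,0]],
    [0.7,[0,0,-40],[0,0,0]],
    [0.7,[0,-40,-20],[0,0,0]],
    [0.7,[0,-40,0],[0,0,0]]
  ]
}}

```text
time_s: 22.28
ee_pos: [0.5251, -0.0787, 0.2439]
eef_rot: [-3.14, 0.001, 1.765]
force: [-0.0, -1.1, -0.3]
grip_width: 0.0281
grip_force: 0.0
```

Emit:
{"api": "carry_out", "payload": {
  "commands": [
    [0.7,[0,-40,0],[0,0,0]],
    [0.7,[0,-40,0],[0,0,0]],
    [0.7,[0,0,0],[0,0,0]],
    [0.7,[0,0,0],[0,0,0]],
    [0.7,[0,0,0],[0,0,0]],
    [0.7,[0,0,0],[0,0,0]]
  ]
}}

```text
time_s: 23.02
ee_pos: [0.4475, -0.0937, 0.2418]
eef_rot: [-3.136, -0.0, 1.765]
force: [0.1, 0.1, -0.6]
grip_width: 0.0282
grip_force: 0.0
```

```bash
python3 - <<'E'
from h import *
p=ctrl.camera('scene'); q=ctrl.camera('top')
for c in('scene','top'):
  for n in('bin_lip','bin','bin_rim'): print(n,[ (np.round(RS.inv().apply(np.array(r['at'])-ST)*1000,1),round(r['score'],2)) for r in ctrl.place_of(n,c)])
a=cv2.resize(p['img'][185:325,220:370],(640,597),interpolation=cv2.INTER_CUBIC); cv2.imwrite('pics/end.png',a)
E
```

```text
bin_lip [(array([ -3.8,   1.5, 201.1]), 0.94), (array([-434.8, -293.2,   91.6]), 0.79), (array([-508.2, -391.1,   92.6]), 0.77), (array([-188.3, -194. ,    1.3]), 0.67)]
bin [(array([-57.4,   2.1, 111.7]), 0.81), (array([-480.9, -430.6,    3.4]), 0.78), (array([-398.8, -261.5,   -2.8]), 0.77)]
bin_rim [(array([-96.1,   4.2, 166.9]), 0.75), (array([-458. , -461.9,   55.4]), 0.61)]
bin_lip [(array([ -5.5,   3.3, 201.4]), 0.88), (array([-435.4, -294. ,   93.7]), 0.88), (array([-507. , -394.3,   90.2]), 0.64)]
bin [(array([-56.1,   2. , 113.3]), 0.83), (array([-399.3, -260.6,   -1.8]), 0.79), (array([-479.3, -432. ,    0.8]), 0.72)]
bin_rim [(array([-93.3,   4.8, 161.2]), 0.65), (array([-371.3, -235.8,   53. ]), 0.64)]
```

View pics/end.png

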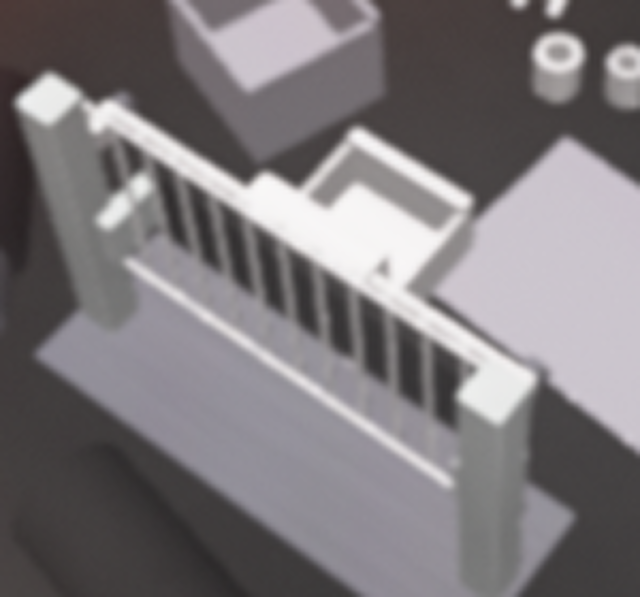

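The bin hangs upright on the rail at crop (350,225), with the slot at about (−5, 2, 201) mm in stand axes and the robot clear of it. Handing in.

```bash
python3 -c "
from station import ctrl
print(ctrl.hand_in())"
```

```text
the job is handed in; nothing more can be done
None
```

The bin hangs upright on the rail against the pad, let go, with the gripper clear and neither bystander approached; I handed the job in at about 23 s and got no verdict back.

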